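# Dock the tape measure and lock it in

## Task

Put the round leather tape measure away in its spring-jaw dock: slide it along the table, never lifting it, and push it in between the two rollers until it is fully home against the cradle. Then slide the red lock knob all the way to its end stop so that the bar closes the mouth behind it. Leave the spools, buttons and other sewing things where they are.

Things in the scene. Friction and masses are not known exactly. Their poses are not given: they have to be found in the camera images.
- tape: round brown leather-cased tape measure, closed, a plain flat disc 64 mm in diameter and 26 mm thick with a brass stud in the middle of its top, about 0.12 kg, lying flat and loose on the table; origin: centre of its underside, z up. Its yaw means nothing
- dock: mint-green spring-jaw dock fixed to the table, below 31 mm but for its red knob. Origin: the table point under the tape measure's centre when it is home. z up; +x = push-in direction (the mouth opens to -x and has no floor: the disc slides in on the table). Behind, two rubber cradle pads stop the disc; its near edge is then at x = -32 mm, 2 mm outside the rollers
- mouth (a point): point on the table where the disc's centre is when it first meets the two rollers, dock x = -49 mm, y = 0. From here a push of about 10 to 16 N along the dock's +x spreads the jaws; once the disc's centre is past dock x = -24 mm the rollers close behind it and draw it home
- roller_left (a point): centre of the white free-turning roller (12 mm in diameter, z 3 to 21 mm) at the tip of the +y jaw, at half height (z 12 mm), dock x = -24 mm, y = +28.5 mm at rest; the other mirrors it at y = -28.5 mm, so the gap is 45 mm. Each rides on a sprung steel arm along y = +-46 mm, pivoted at x = +40 mm, that swings outwards
- keeper (a point): top middle of the lock's keeper, two mint posts 22 mm high at dock x = -54 to -34 mm, y = -49 to -37 mm, facing the bar's tip. Across the mouth the lock's aluminium track, 7 mm high, covers dock x = -54 to -34 mm, y = +45 to +155 mm. Flat 4 mm rails at y = +-55 mm join them to the dock
- lock (a joint): travel of the transport lock, m: 0 = drawn back (mouth free), 0.085 = end stop (fully across the mouth). A steel bar, 9 mm wide, z 8 to 19 mm, slides along the dock's -y at dock x = -44 mm, behind the seated disc; its tip is at dock y = 56 mm minus the joint value. Starts nearly drawn back; about 2 N of friction; stays where it is left
- lock_top (a point): centre of the top face of the lock's red knob, 50 mm above the table; the knob is 16 mm along the dock's x, 12 mm along the dock's y, and stands on the bar from z 18 to 50 mm. It is at dock x = -44 mm, dock y = 136 mm minus the joint value
- spool_olive: olive-green sewing-thread spool with white rims, standing, 30 mm across, 50 mm tall; origin centre of its underside. Bystander
- spool_plum: dark plum thread spool, otherwise like the olive one. Bystander
- button_dark: near-black four-hole button, 28 mm across, 5 mm thick, flat on the table; origin centre of its underside. Bystander
- button_grey: grey-brown four-hole button, same size. Bystander
- shears: black-handled steel dressmaking shears lying flat, about 255 mm long along their x (blades to +x), 96 mm across the handles, 11 mm high. Bystander
- tape_maker: small steel folding gadget (bias tape maker) with a blue slide, 60 x 28 mm, 18 mm high. Bystander
- seam_ripper: green-handled seam ripper lying along its x, 135 mm long, 10 mm high. Bystander
Things that resemble listed ones, but are neither listed nor needed, are in the scene too. Leave any orange or pink look-alike of the dock alone.

How it is judged:
On the way, in this order (a step that is already met when the one before it is completed fails the run):
1. the tape measure is home in the dock, flat on the table (horizontal distance between tape and dock below 0.005 m and height (world z) of tape below 0.004 m and angle between tape's own z axis and vertical below 0.08 rad), for 0.3 s.
2. the lock is slid to its end stop behind the seated tape measure (all of step 1 and value of joint lock above 0.081 m), for 0.2 s.
At the end, for the whole second after the job is handed in: The tape measure rests flat (underside less than 4 mm up, tilt under 0.08 rad) with its centre within 5 mm of the dock's seat, at rest, and the lock stands within 4 mm of its end stop (joint above 0.081 m) (all of step 2 and linear speed of tape below 0.01 m/s); the robot touches nothing.
It fails at once if the tape measure is lifted or tipped more than 15 mm off the table (height (world z) of tape above 0.015 m).
It fails at once if a bystander is moved more than 20 mm (distance of any of spool_olive, spool_plum, button_dark, button_grey, shears, tape_maker, seam_ripper from where it was at the start of the episode above 0.02 m).
It also fails if it takes over 61 s, if anything falls off the work surface, if the arm or the gripper's body presses on something with over 40 N, if the wrist force passes 120 N, or if a joint passes its speed limit or range.

## Robot

A 6-joint arm with a two-finger parallel gripper is mounted at the origin on the work surface. World frame = base frame: x ahead of the robot, y to its left, z up, the work surface at z = 0. Lengths are in m, angles in rad, forces in N, time in s.
With the tool pointing down it reaches from about 0.25 to 0.775 m from the base axis. Payload 4 kg.
Tool frame: the origin (TCP) lies midway between the tips of the shut fingers; the grasp point (between the pads) lies ctrl.grasp_offset behind it (ctrl.grasp_offset is the distance from the TCP to the grasp point, in m); z points along the fingers, x is the direction in which the jaws open and shut, and the axes are right-handed (so a half turn about z gives the same grasp; the last joint's range is limited). The gripper opens to 85 mm and grips with 20 to 120 N. Pads are 22 mm wide; open, the fingers measure 114 mm over their backs; the gripper's body (76 mm by 85 mm) begins 54 mm behind the grasp point. The pads swing forward as they close: fully open they stand 13 mm farther back than shut.
Start: joints at [-1.261, 0.087, 1.371, -0, 1.684, -0.103], TCP at [0.221, -0.504, 0.231] pointing down, gripper open.
Joint ranges: [-3.1, 3.1], [-0.76, 2.03], [0.27, 2.55], [-1.08, 4.22], [0.17, 2.65], [-2.57, 2.57]. Speed limits (rad/s): [2.79, 2.79, 3.14, 3.14, 3.14, 3.14].

## Interface

Orientations are given as a unit quaternion [x, y, z, w].
In Python, from bench import ctrl gives the robot as it stands. Calls block until the motion is done:
- ctrl.movep(position, orientation): joint-space move of the TCP to a pose.
- ctrl.move_l(position, velocity=0.15, frame=None, force_limit=None): straight line of the TCP; frame=None keeps the orientation; velocity is the mean speed in m/s. With force_limit (N) it stops when the force on the tool has changed by that much, and returns True; else False.
- ctrl.goto_joints(angles): joint-space move.
- ctrl.set_gripper(opening, f_grip=None): finger opening in m; f_grip is the grip in N (None keeps the last); returns when the fingers have stopped.
- ctrl.hold(seconds).
- ctrl.ik(position, orientation): joint angles nearest the present ones, or None.
- ctrl.observe(): the state.
- ctrl.grab_frame(name): name is "side" or "top" or "wrist"; returns a dict with "color" (400x640x3 uint8, red, green, blue), "range_z" (400x640 float32, m along the optical axis (not along the pixel's ray), 0 where there is no reading), "fx", "fy", "cx", "cy" (pixels), "D" ([k1, k2, p1, p2, k3] as OpenCV has them; the pictures are not rectified), "position" and "attitude" of the camera in the world; the wrist camera has in their place "mount" (4x4, takes a point from camera to tool coordinates, whose origin is the TCP and whose axes are the tool frame's). Camera axes: x right, y down, z forward; pixel columns grow to the right and rows downward; lengths in m; the calibration is good to about 2 mm. A picture is of the moment at which its call begins: read the wrist's pose just before it.
A pose or a line that the arm cannot do raises ctrl.MotionError and nothing moves.
- ctrl.close_job(): hands the job in, once; it reports no verdict.
Trained networks look in a picture, given as the dict that the camera call returned (one of the last four; its "shot" number tells which), for a name from the list of things; names that differ only in an ending like _2 or _b are one class to them, and where a whole thing is asked for, a point or a joint stands for the part that bears it (a point fixed in the world has none). Each returns a list of dicts, best first, with "score" (0 to 1); they miss things now and then, are a little off and sometimes report something else, mostly with a low value. They report only what shows in the picture. A call takes as long as a camera call. They do not tell look-alikes from the thing itself.
- ctrl.outline_of(picture, thing): "pixels" (400x640 bool, what is visible of it) and "extent" ([left, top, right, bottom] in pixels, round what is visible of it).
The state is a dict: "time_s": time; "joints": joint angles; "qvel": joint speeds; "joint_efforts": joint torques, N m; "eef_pos": TCP position; "orientation": TCP orientation; "force": force on the tool from outside, world axes, zero at the start; "moment": the same for the moment, N m; "finger_gap": finger opening in m.
Only numpy, scipy, OpenCV 4.12 (cv2) and the standard library are available. Lean on these libraries where they do the work, as an engineer would, in place of code of your own. Each camera call takes 0.05 s, during which the arm holds its last target.

## Working session

There is one attempt and no reset: what is moved stays moved. The work goes in short steps, each a Python script; the robot and the scene stay as the last script left them, time stands still between calls to the robot, and variables do not carry over. Pictures are saved under pics/ and viewed, and the job is handed in when it is done.

```bash
mkdir -p pics; ls; cat > h.py <<'E'
import numpy as np, cv2, pickle
from scipy.spatial.transform import Rotation as R
from bench import ctrl
def save(n,p): cv2.imwrite(f'pics/{n}.png',cv2.cvtColor(p['color'],cv2.COLOR_RGB2BGR))
def pose(p,o=None):
    a=p['attitude'] if 'attitude' in p else None
    if a is not None:
        a=np.array(a,float); Rm=a if a.shape==(3,3) else R.from_quat(a).as_matrix()
        return Rm,np.array(p['position'])
    M=np.array(p['mount']); Rt=R.from_quat(o['orientation']).as_matrix()
    return Rt@M[:3,:3], Rt@M[:3,3]+np.array(o['eef_pos'])
def K(p): return np.array([[p['fx'],0,p['cx']],[0,p['fy'],p['cy']],[0,0,1.]])
def rays(p,uv):
    q=cv2.undistortPoints(np.array(uv,float).reshape(-1,1,2),K(p),np.array(p['D'],float)).reshape(-1,2)
    return np.c_[q,np.ones(len(q))]
def atz(p,uv,z,o=None):
    Rm,t=pose(p,o); d=rays(p,uv)@Rm.T
    return t+d*((z-t[2])/d[:,2])[:,None]
def cloud(p,uv,o=None):
    uv=np.array(uv).astype(int); Rm,t=pose(p,o); z=p['range_z'][uv[:,1],uv[:,0]]
    return (rays(p,uv)*z[:,None])@Rm.T+t, z>0
E
python3 - <<'E'
from h import *
for n in ['top','side']:
    p=ctrl.grab_frame(n); save(n+'0',p); pickle.dump(p,open(n+'0.pkl','wb'))
    print(n,p['position'],p['attitude'],p['fx'],p['D'])
    for t in ['tape','dock','lock','roller_left','keeper','spool_olive','spool_plum','button_dark','button_grey','shears','tape_maker','seam_ripper']:
        for r in ctrl.outline_of(p,t)[:4]:
            v,u=np.nonzero(r['pixels'])
            c,ok=cloud(p,np.c_[u,v]); c=c[ok]
            print(t,round(r['score'],2),r['extent'],np.median(c,0).round(3) if len(c) else None, np.percentile(c[:,2],95).round(3) if len(c) else '')
print(ctrl.observe())
E
```

```text
pics
top [2.43007539e-01 8.35701056e-04 1.56080449e+00] [-0.69621685  0.71048765 -0.07084916  0.07395807] 504.52037832004254 [-0.06861935  0.          0.          0.          0.        ]
tape 0.59 [369.6, 194.6, 387.6, 213.0] [ 0.514 -0.17   0.026] 0.032
tape 0.3 [448.6, 132.3, 476.9, 208.8] [ 0.559 -0.428  0.008] 0.014
dock 0.84 [213.1, 242.3, 256.5, 317.6] [0.312 0.298 0.02 ] 0.031
dock 0.84 [373.0, 243.8, 421.2, 325.9] [ 0.301 -0.201  0.02 ] 0.031
dock 0.63 [239.2, 147.2, 288.6, 223.0] [0.612 0.203 0.019] 0.031
lock 0.65 [393.7, 297.8, 405.9, 321.7] [ 0.181 -0.221  0.02 ] 0.052
lock 0.5 [262.8, 188.3, 274.6, 216.6] [0.519 0.169 0.018] 0.051
lock 0.4 [243.5, 292.8, 253.2, 314.6] [0.216 0.233 0.019] 0.05
roller_left 0.68 [386.9, 139.7, 395.6, 155.8] [ 0.696 -0.202  0.048] 0.055
keeper 0.97 [241.9, 148.7, 288.6, 221.8] [0.619 0.197 0.019] 0.031
keeper 0.7 [213.4, 242.2, 255.4, 318.2] [0.316 0.293 0.02 ] 0.031
keeper 0.55 [371.8, 251.0, 420.1, 330.7] [ 0.292 -0.202  0.019] 0.03
spool_olive 0.63 [343.4, 125.9, 350.0, 139.6] [ 0.743 -0.078  0.048] 0.054
spool_plum 0.48 [385.7, 139.0, 39
[... 1667 characters left out ...]
 0.205 0.018] 0.03
{'time_s': 1.3, 'joints': array([-1.26107194e+00,  8.71962145e-02,  1.37071277e+00,  8.55019845e-06,
        1.68360499e+00, -1.03131448e-01]), 'qvel': array([ 0.0009493 ,  0.00078083, -0.0001424 , -0.0019092 , -0.00058541,
        0.0013594 ]), 'joint_efforts': array([-1.29280630e-03, -3.51728189e+01, -3.13457465e+01, -2.61709265e-04,
        3.30888370e-04,  1.85732398e-05]), 'eef_pos': array([ 0.22066022, -0.50380533,  0.23133646]), 'orientation': array([ 8.37026799e-01, -5.47161893e-01,  3.32171888e-05,  2.15047715e-05]), 'force': array([-0.94315036, -1.59278509,  0.65678198]), 'moment': array([ 0.01610586, -0.0261987 ,  0.01834257]), 'finger_gap': 0.08530019890255847}
```

```bash
python3 - <<'E'
from h import *
p=pickle.load(open('top0.pkl','rb'));im=cv2.cvtColor(p['color'],6-2 if 0 else cv2.COLOR_RGB2BGR)
cv2.imwrite('pics/topcrop.png',cv2.resize(im[110:340,180:490],None,fx=2.5,fy=2.5,interpolation=cv2.INTER_CUBIC))
E
```

```text
(no output)
```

View pics/topcrop.png

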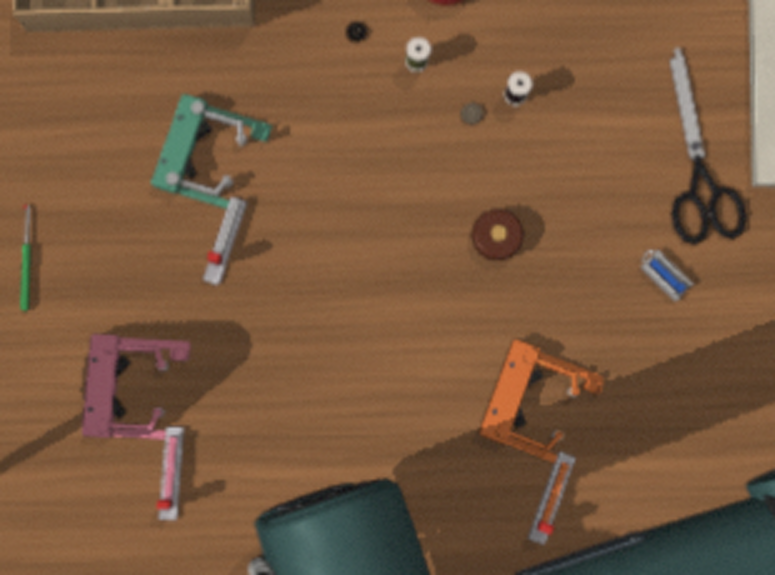

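View pics/side0.png

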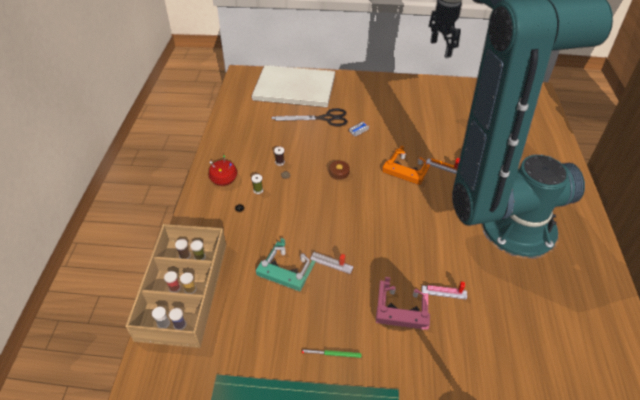

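The top view shows the mint dock at crop pixel (200,150) with its mouth facing right (world -y) and its knob at (213,258). The tape is at (498,233), with nothing lying between it and the dock. Next I'll look at both with the wrist camera.

```bash
cat >> h.py <<'E'
def down(yaw): # tool x along world angle yaw, z down
    c,s=np.cos(yaw),np.sin(yaw)
    return R.from_matrix(np.array([[c,s,0],[s,-c,0],[0,0,-1.]])).as_quat()
E
python3 - <<'E'
from h import *
print(ctrl.grasp_offset)
yd=np.deg2rad(70)
for a in (yd+np.pi/2,yd-np.pi/2):
    print(a,[ctrl.ik(q,down(a)) for q in ([.57,.13,.33],[.51,-.17,.02],[.6,.12,.02])])
E
```

```text
0.0187
2.792526803190927 [None, None, None]
-0.34906585039886595 [array([ 1.27270609e-01,  1.69049877e-01,  1.08576025e+00, -4.44089210e-16,
        1.88678252e+00,  4.76336460e-01]), array([-4.27231290e-01,  1.99695924e-01,  1.67999733e+00, -4.44089210e-16,
        1.26189939e+00, -7.81654394e-02]), array([ 1.04761691e-01,  3.50135869e-01,  1.48888769e+00, -4.44089210e-16,
        1.30256910e+00,  4.53827541e-01])]
```

```bash
python3 - <<'E'
from h import *
ctrl.movep([.50,.13,.36],down(-.349)); ctrl.hold(.2)
o=ctrl.observe();p=ctrl.grab_frame('wrist'); save('w1',p); pickle.dump((p,o),open('w1.pkl','wb'))
print(p['mount'],o['time_s'],o['eef_pos'])
E
```

```text
[[ 9.99999681e-01  1.44724661e-04  7.85430998e-04 -1.40538081e-03]
 [-3.75983967e-04  9.52957353e-01  3.03104178e-01 -7.77904341e-02]
 [-7.04615595e-04 -3.03104377e-01  9.52957103e-01 -1.42839636e-01]
 [ 0.00000000e+00  0.00000000e+00  0.00000000e+00  1.00000000e+00]] 4.0 [0.50015185 0.12944621 0.35982528]
```

View pics/w1.png

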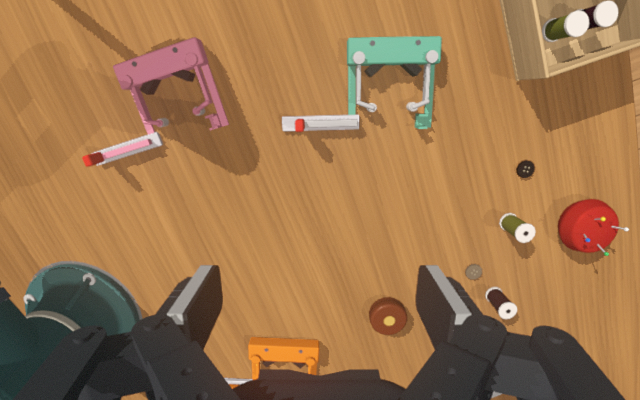

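The wrist view shows the mint dock at about (395,80), its knob at (299,125), its rollers at (371,107) and (413,107), and the tape at (388,316). I'll take a closer look at the dock.

```bash
python3 - <<'E'
from h import *
ctrl.movep([.56,.13,.21],down(-.349)); ctrl.hold(.2)
o=ctrl.observe();p=ctrl.grab_frame('wrist'); save('w2',p); pickle.dump((p,o),open('w2.pkl','wb'))
for f in ('w1','w2'):
    p,o=pickle.load(open(f+'.pkl','rb'))
    hsv=cv2.cvtColor(p['color'],cv2.COLOR_RGB2HSV)
    m=((hsv[...,0]>70)&(hsv[...,0]<90)&(hsv[...,1]>80)&(hsv[...,2]>90))
    v,u=np.nonzero(m); c,ok=cloud(p,np.c_[u,v],o); c=c[ok]
    print(f,len(c),np.percentile(c,[1,50,99],axis=0).round(3).tolist())
# tape from w1
p,o=pickle.load(open('w1.pkl','rb'))
v,u=np.mgrid[285:345,355:425]; uv=np.c_[u.ravel(),v.ravel()]
c,ok=cloud(p,uv,o); t=c[ok&(c[:,2]>.022)&(c[:,2]<.033)]
print('tape top',len(t),t.mean(0),cv2.minEnclosingCircle((t[:,:2]*1000).astype(np.float32)))
E
```

```text
w1 2516 [[0.562, 0.116, 0.003], [0.639, 0.22, 0.024], [0.697, 0.255, 0.026]]
w2 5067 [[0.563, 0.117, 0.003], [0.639, 0.221, 0.024], [0.697, 0.254, 0.026]]
tape top 896 [ 0.51453019 -0.16915145  0.02611586] ((514.4865112304688, -171.1786651611328), 31.124038696289062)
```

View pics/w2.png

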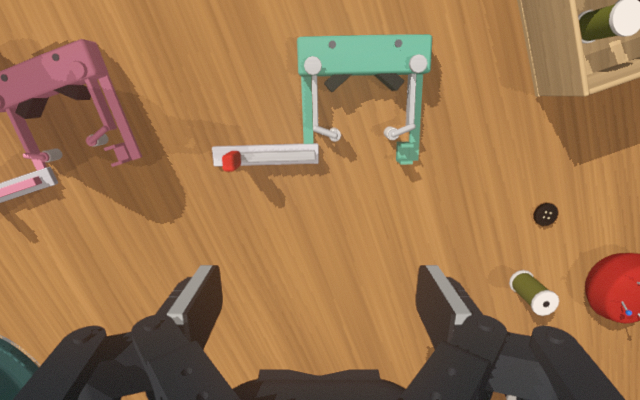

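```bash
python3 - <<'E'
from h import *
p,o=pickle.load(open('w2.pkl','rb'));im=cv2.cvtColor(p['color'],cv2.COLOR_RGB2BGR)
cv2.imwrite('pics/w2c.png',cv2.resize(im[30:180,200:440],None,fx=3.3333,fy=3.3333,interpolation=cv2.INTER_CUBIC))
E
```

```text
(no output)
```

View pics/w2c.png

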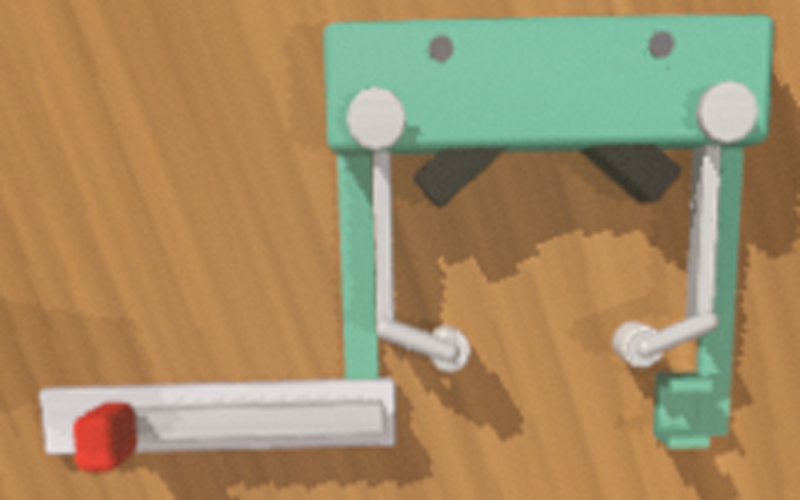

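```bash
python3 - <<'E'
from h import *
p,o=pickle.load(open('w2.pkl','rb'))
pts=[((376,118),(40,46),None),((727,111),(40,-46),None),((453,349),(-24,28.5),.019),((634,344),(-24,-28.5),.019),
((40,389),(-34,155),.007),((394,379),(-34,45),.007),((394,444),(-54,45),.007),((46,455),(-54,155),.007)]
A=[];B=[]
for px,d,z in pts:
    uv=np.array([[px[0]/3.3333+200-.35,px[1]/3.3333+30-.35]])
    c,ok=cloud(p,uv.round(),o)
    zz=c[0,2] if z is None else z
    w=atz(p,uv,zz,o)[0]; A.append(np.array(d)/1000);B.append(w[:2]); print(d,w.round(4),'depthz',c[0,2].round(4))
A=np.array(A);B=np.array(B)
def fit(i):
    a,b=A[i],B[i]; ac,bc=a-a.mean(0),b-b.mean(0)
    th=np.arctan2((ac[:,0]*bc[:,1]-ac[:,1]*bc[:,0]).sum(),(ac*bc).sum())
    c,s=np.cos(th),np.sin(th);Rm=np.array([[c,-s],[s,c]]);t=b.mean(0)-Rm@a.mean(0)
    print(np.rad2deg(th),t,((b-a@Rm.T-t)@Rm*1000).round(1).tolist()); return th,t
fit(np.arange(8)); fit(np.arange(4)); th,t=fit(np.array([0,1,4,5,6,7]))
# knob
hsv=cv2.cvtColor(p['color'],cv2.COLOR_RGB2HSV)
m=((hsv[...,0]<8)|(hsv[...,0]>172))&(hsv[...,1]>150); m[:, :200]=0;m[:,260:]=0;m[180:]=0
v,u=np.nonzero(m); c,ok=cloud(p,np.c_[u,v],o); c=c[ok]; c=c[(c[:,2]>.047)&(c[:,2]<.055)]
k=c.mean(0);print('knob',len(c),k); Rm=np.array([[np.cos(th),-np.sin(th)],[np.sin(th),np.cos(th)]])
print('knob in dock',(k[:2]-t)@Rm)
E
```

```text
(40, 46) [0.5917 0.2317 0.0309] depthz 0.0309
(40, -46) [0.6821 0.2015 0.0307] depthz 0.0307
(-24, 28.5) [0.5911 0.1648 0.019 ] depthz 0.0273
(-24, -28.5) [0.642 0.148 0.019] depthz 0.0251
(-34, 155) [0.4673 0.1959 0.007 ] depthz -0.0001
(-34, 45) [0.5712 0.161  0.007 ] depthz -0.001
(-54, 45) [0.5643 0.142  0.007 ] depthz 0.0012
(-54, 155) [0.4603 0.1764 0.007 ] depthz 0.0001
71.53593155584014 [0.62437114 0.17892549] [[-0.3, 1.7], [-0.3, -1.6], [0.1, -1.4], [0.3, 2.0], [0.4, -0.6], [0.2, -0.3], [-0.0, 0.3], [-0.3, -0.1]]
71.47199191334502 [0.62416317 0.1789389 ] [[-0.3, 1.6], [-0.2, -1.7], [0.1, -1.6], [0.4, 1.8]]
71.50047595190541 [0.62444747 0.17879328] [[-0.2, 1.9], [-0.2, -1.4], [0.4, -0.5], [0.3, -0.2], [0.0, 0.4], [-0.3, -0.1]]
knob 189 [0.48994054 0.17785055 0.04969339]
knob in dock [-0.04357263  0.12725733]
```

Dock pose: (0.6244, 0.1789), yaw 71.5°, with fit residuals under 2 mm. Tape: about (0.5145, -0.170). I'll grip it lightly where it lies and slide it to just in front of the mouth.

```bash
cat >> h.py <<'E'
TH=np.deg2rad(71.5); T=np.array([.6244,.1789])
RD=np.array([[np.cos(TH),-np.sin(TH)],[np.sin(TH),np.cos(TH)]])
Q=down(TH-np.pi/2)
def W(x,y,z): return [*(T+RD@np.array([x,y])),z]
def D(w): return (np.array(w[:2])-T)@RD
E
python3 - <<'E'
from h import *
print('tape in dock',D([.5145,-.170]))
ctrl.movep([.5145,-.170,.09],Q)
print(ctrl.move_l([.5145,-.170,.003],velocity=.08,force_limit=15))
ctrl.set_gripper(.055,20)
o=ctrl.observe(); print(o['time_s'],o['finger_gap'],o['eef_pos'],o['force'])
ctrl.move_l(W(-.105,0,.003),velocity=.1)
o=ctrl.observe(); print(o['time_s'],o['finger_gap'],o['eef_pos'],o['force'],D(o['eef_pos']))
ctrl.set_gripper(.085)
ctrl.move_l(W(-.105,0,.07),velocity=.12)
ctrl.move_l(W(-.19,0,.11),velocity=.15)
o=ctrl.observe();p=ctrl.grab_frame('wrist'); save('w3',p); pickle.dump((p,o),open('w3.pkl','wb'))
print(o['time_s'])
v,u=np.mgrid[0:400,0:640]; c,ok=cloud(p,np.c_[u.ravel(),v.ravel()],o)
d=np.array((c[:,:2]-T)@RD)
t=d[ok&(c[:,2]>.023)&(c[:,2]<.030)&(abs(d[:,0]+.105)<.045)&(abs(d[:,1])<.045)]
print(len(t),t.mean(0),cv2.minEnclosingCircle((t*1000).astype(np.float32)))
E
```

```text
tape in dock [-0.36574191 -0.00648682]
False
7.8083 0.0634287126875788 [ 0.51501332 -0.17022137  0.00385957] [ 0.30334949 -0.04402305  3.20016549]
10.5667 0.06321021997339811 [0.59159361 0.07864377 0.00386118] [-1.04136317 -3.06295366  6.17958416] [-0.10548497 -0.00070069]
12.4
7544 [-0.10681898  0.00055979] ((-107.53953552246094, 0.662466824054718), 31.53435707092285)
```

View pics/w3.png

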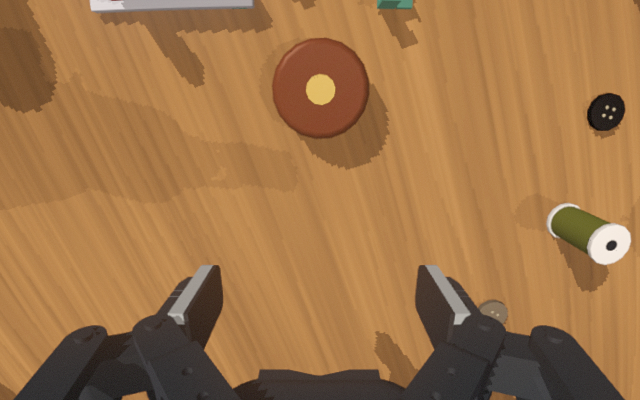

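The tape sits at pixel (320,89), which is dock (-107, 0.5) mm, lined up with the mouth. Now I'll push from behind with the fingers nearly shut.

```bash
python3 - <<'E'
from h import *
ctrl.set_gripper(.010,60)
ctrl.move_l(W(-.175,0,.03),velocity=.12)
print(ctrl.move_l(W(-.175,0,.007),velocity=.05,force_limit=10))
o=ctrl.observe(); print(o['time_s'],o['finger_gap'],D(o['eef_pos']),o['eef_pos'][2])
for x,v in [(-.10,.06),(-.085,.03),(-.07,.03),(-.06,.03),(-.05,.03),(-.044,.02)]:
    h=ctrl.move_l(W(x,0,.007),velocity=v,force_limit=30)
    o=ctrl.observe(); print(h,round(o['time_s'],2),D(o['eef_pos']).round(4),(o['force'][:2]@RD).round(1),o['force'][2].round(1))
    if h: break
E
```

```text
False
14.5833 0.010259262070139231 [-1.75071393e-01  1.41830727e-04] 0.0066819224300453915
False 15.98 [-1.002e-01  1.000e-04] [ 0.1 -1. ] -1.3
False 16.63 [-0.0869 -0.0003] [-6.4  0.1] 1.5
False 17.28 [-0.0693  0.0001] [0.1 0.1] -0.0
False 17.77 [-0.0597  0.0001] [0.2 0.2] -0.5
False 18.25 [-0.0498  0.    ] [0.2 0.2] -0.3
False 18.7 [-0.0439  0.    ] [ 0.3 -0.7] -0.2
```

```bash
python3 - <<'E'
from h import *
ctrl.move_l(W(-.10,0,.007),velocity=.12)
ctrl.move_l(W(-.10,0,.12),velocity=.15)
ctrl.hold(.1)
o=ctrl.observe();p=ctrl.grab_frame('wrist'); save('w4',p); pickle.dump((p,o),open('w4.pkl','wb'))
print(o['time_s'])
v,u=np.mgrid[0:400,0:640]; c,ok=cloud(p,np.c_[u.ravel(),v.ravel()],o)
d=np.array((c[:,:2]-T)@RD)
m=ok&(c[:,2]>.0235)&(c[:,2]<.029)&(np.hypot(*d.T)<.045)
hsv=cv2.cvtColor(p['color'],cv2.COLOR_RGB2HSV).reshape(-1,3)
m&=(hsv[:,0]<30)&(hsv[:,1]>90)
print(m.sum(),d[m].mean(0),cv2.minEnclosingCircle((d[m]*1000).astype(np.float32)))
y=(hsv[:,0]>18)&(hsv[:,0]<30)&(hsv[:,1]>90)&(hsv[:,2]>160)&m&(np.hypot(*d.T)<.02); print('stud',y.sum(),d[y].mean(0))
hh=ok&((hsv[:,0]<8)|(hsv[:,0]>172))&(hsv[:,1]>150)&(c[:,2]>.047)&(abs(d[:,0]+.044)<.02)&(d[:,1]>.06)&(d[:,1]<.16)
print('knob',hh.sum(),d[hh].mean(0) if hh.any() else '',np.percentile(d[hh],[2,98],axis=0) if hh.any() else '')
E
```

```text
20.3167
7291 [ 2.28781593e-04 -9.58864634e-05] ((-0.30997535586357117, -0.21624913811683655), 31.23649787902832)
stud 684 [-8.49030956e-05  1.62277946e-05]
knob 438 [-0.04389443  0.12688164] [[-0.05127505  0.12217854]
 [-0.03655411  0.13288308]]
```

View pics/w4.png

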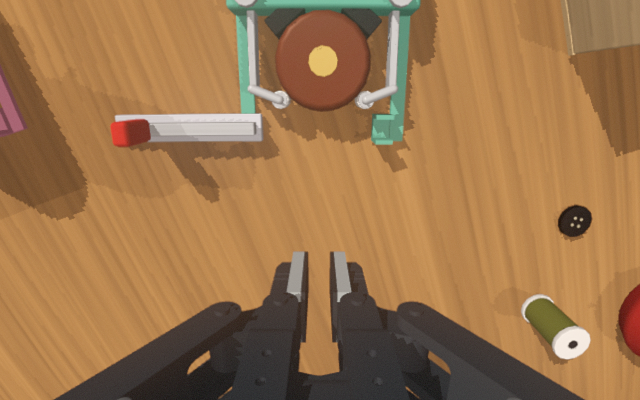

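The tape is home: the stud at pixel (322,61) is within 0.3 mm of the seat, and both rollers have closed behind it. The knob is at dock y = 127 mm, so the joint is at about 9 mm. I'll push it from its outer side.

```bash
python3 - <<'E'
from h import *
ctrl.set_gripper(0,60)
ctrl.move_l(W(-.044,.175,.12),velocity=.2)
ctrl.move_l(W(-.044,.175,.030),velocity=.1,force_limit=10)
o=ctrl.observe(); print(o['time_s'],o['finger_gap'],D(o['eef_pos']),o['eef_pos'][2])
print(ctrl.move_l(W(-.044,.09,.030),velocity=.05,force_limit=20))
o=ctrl.observe(); print(round(o['time_s'],2),D(o['eef_pos']).round(4),(o['force'][:2]@RD).round(1))
h=ctrl.move_l(W(-.044,.055,.030),velocity=.02,force_limit=12)
o=ctrl.observe(); print(h,round(o['time_s'],2),D(o['eef_pos']).round(4),(o['force'][:2]@RD).round(1))
E
```

```text
22.7417 3.385502447171802e-05 [-0.04362305  0.17440112] 0.030733665621839733
False
24.59 [-0.044  0.09 ] [-0.4  0.3]
True 25.71 [-0.0443  0.0696] [0.6 0.8]
```

```bash
python3 - <<'E'
from h import *
ctrl.move_l(W(-.044,.11,.030),velocity=.1)
ctrl.move_l(W(-.044,.11,.12),velocity=.15)
ctrl.move_l(W(-.13,.02,.15),velocity=.2);ctrl.hold(.1)
o=ctrl.observe();p=ctrl.grab_frame('wrist'); save('w5',p)
print(o['time_s'])
v,u=np.mgrid[0:400,0:640]; c,ok=cloud(p,np.c_[u.ravel(),v.ravel()],o)
d=np.array((c[:,:2]-T)@RD)
hsv=cv2.cvtColor(p['color'],cv2.COLOR_RGB2HSV).reshape(-1,3)
m=ok&(c[:,2]>.0235)&(c[:,2]<.029)&(np.hypot(*d.T)<.045)&(hsv[:,0]<30)&(hsv[:,1]>90)
y=(hsv[:,0]>18)&(hsv[:,2]>160)&m&(np.hypot(*d.T)<.02); print('stud',y.sum(),d[y].mean(0),d[m].mean(0))
hh=ok&((hsv[:,0]<8)|(hsv[:,0]>172))&(hsv[:,1]>150)&(c[:,2]>.047)&(abs(d[:,0]+.044)<.02)&(d[:,1]>.02)&(d[:,1]<.16)
print('knob',hh.sum(),d[hh].mean(0) if hh.any() else '',np.percentile(d[hh],[2,98],axis=0) if hh.any() else '')
E
```

```text
27.8917
stud 564 [-5.62942231e-05 -1.41629317e-05] [-0.00544265  0.00026592]
knob 345 [-0.04399906  0.05043458] [[-0.05110759  0.04539249]
 [-0.03673455  0.05553663]]
```

View pics/w5.png

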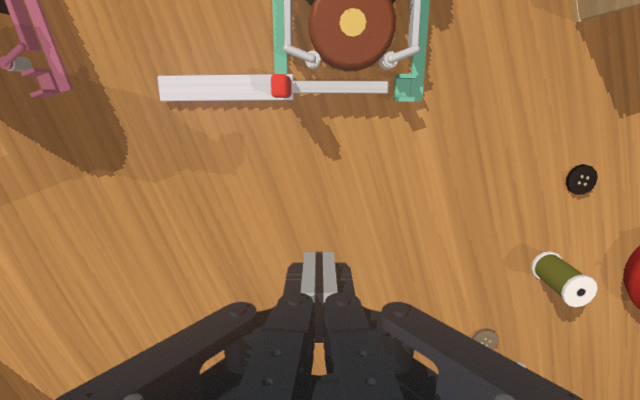

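The knob, at pixel (281,86), is at dock y = 50.4 mm. That puts the joint at about 0.085, the end stop. The bar spans the mouth and the tape hasn't moved, so I'm handing the job in.

```bash
python3 -c "
from h import *
ctrl.close_job()"
```

```text
the job is handed in; nothing more can be done
```

The tape measure is home in the mint dock, the lock is closed behind it, and I handed the job in at about 28 s of the 61 s allowed.

- **Moving the tape:** I gripped it lightly where it lay and slid it along the table to the front of the mouth. I then let go and pushed it in from behind with the fingers nearly shut, and the rollers drew it home.
- **Closing the lock:** I pushed the red knob from its outer side until the force rose at the end stop, then backed the arm clear.

**Last checks (final wrist picture):**
- The brass stud is within about 0.1 mm of the dock's seat.
- The knob is at dock y of about 50.4 mm, so the lock joint is at about 0.085 m, its end stop.
- The bar is across the mouth and the gripper is well clear of everything.
- A centroid over all the tape's visible pixels came out 5 mm off in x. The picture's top edge cuts the tape off there, so I relied on the stud. Before the lock was pushed, both measurements agreed to 0.3 mm.
- I did not measure the spools, buttons and other things again at the end. Nothing in the motion touched them, and those visible in the last picture look undisturbed.

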